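# Free the jammed change-parts drawer with a push-out dowel

## Task

The change-parts drawer of the filling machine is held shut by a light spring catch. Take the white dowel from its rest and push it gently through the round hole in the back of the little steel cabinet, only until the catch lets go and the drawer springs ajar: more than 15 N would bend the catch. Then lay the dowel back in its rest and pull the drawer fully open by its handle, leaving everything else as it stands.

Things in the scene. Friction and masses are not known exactly. Their poses are not given: they have to be found in the camera images.
- dowel: Loose round white plastic dowel, diameter 12 mm, 200 mm long, about 35 g. Origin at its centre; its x axis runs along it (both ends are alike). At the start it lies level in the rest.
- rest_mid (a point): The dowel's rest, fixed: a steel base plate (150 x 44 x 5 mm) with two upright V-notched posts 124 mm apart (each 12 mm thick along the dowel, about 37 mm wide, tops 41 mm above the table), the dowel free between them. This point is where the dowel's centre belongs, midway between the notches, 35 mm above the table; its x axis runs along the laid dowel, z up.
- cabinet: Steel cabinet fixed to the table, 160 (x) x 140 (y) x 146 (z) mm; origin: centre of its underside; drawer opens to its own -x, hole in its +x face. The catch in it gives against 2 to 8 N and lets go after 4 to 22 mm of push (shoe and travel are set differently every time, unseen), with a hard stop 2 mm or more beyond. More than 15 N from the dowel on it bends the catch.
- hole_mouth (a point): Centre of the mouth of the round release hole in the cabinet's back: 18 mm across, 2 mm chamfer, bore level and 14 mm long, 76 mm above the table, on the outer face of a guide block (34 x 34 mm) standing 10 mm off the back. Its x axis points straight out, z up: push along -x. 20 to 34 mm in from here stands the flat push shoe (28 mm wide, behind the whole hole) of a spring catch.
- drawer (a joint): How far the drawer stands out, in m: about 0 shut, 0.100 fully open at its stop. When the catch lets go a spring throws it out to 0.03 to 0.04; withdraw the dowel only then, or the catch drops in again. It slides with about 1.5 N of friction and stays where it is left.
- drawer_handle (a point): Middle of the drawer's bar handle: a round steel bar, diameter 10 mm, 90 mm long along this point's y axis, 45 mm out from the drawer's front plate, 122 mm above the table; nothing below it. Moves with the drawer, which opens along this point's -x.
- puck_a: Bystander: white round cap, 68 mm across, 22 mm high. Origin under its centre.
- puck_b: Bystander: another such white cap.
- beaker: Bystander: clear beaker, 64 mm across, 85 mm high. Origin under its centre.
- spanner: Bystander: steel spanner, 170 mm long, lying flat.
- jar: Bystander: white lidded jar, 60 mm across, 55 mm high. Origin under its centre.
- tube: Bystander: pink filled tube, about 130 mm long and 18 mm high, lying flat.
There are look-alikes about, which are no part of the job. Several things have the shape of the dowel; the one meant has the colours described above.

How it is judged:
By the outcome, as a careful person would: the job done as asked, in the order asked, and still so for the second after the job is handed in, with the robot touching nothing.
It also fails if it takes over 67 s, if anything falls off the work surface, if the arm or the gripper's body presses on something with over 40 N, if the wrist force passes 120 N, or if a joint passes its speed limit or range.

## Robot

A 7-joint arm with a two-finger parallel gripper is mounted at the origin on the work surface. World frame = base frame: x ahead of the robot, y to its left, z up, the work surface at z = 0. Lengths are in m, angles in rad, forces in N, time in s.
With the tool pointing down it reaches from about 0.35 to 0.9 m from the base axis. Payload 19.9 kg.
Tool frame: the origin (TCP) lies between the finger pads; the fingertips stand env.nose_length ahead of it and the grasp point (between the pads) lies 5 mm behind it (env.nose_length is the distance from the TCP to the fingertips, in m); z points along the fingers, y is the line along which they close (so a half turn about z gives the same grasp; the last joint's range is limited). The gripper opens to 85 mm and grips with 20 to 120 N. Pads are 22 mm wide; open, the fingers measure 114 mm over their backs; the gripper's body (76 mm by 85 mm) begins 54 mm behind the grasp point. The pads swing forward as they close: fully open they stand 13 mm farther back than shut.
Start: joints at [-1.153, 0.417, -0.01, 1.614, 0.005, 1.111, -0.053], TCP at [0.277, 0.56, 0.245] pointing down, gripper open.
Joint ranges: [-2.81, 2.81], [-0.39, 2.02], [-1.27, 1.25], [0.06, 2.57], [-1.19, 4.33], [0.19, 2], [-2.82, 2.82]. Speed limits (rad/s): [1.89, 1.89, 2.39, 2.39, 3.01, 3.01, 3.01].

## Interface

Orientations are given as a unit quaternion [x, y, z, w].
In Python, from station import env gives the robot as it stands.
- The arm moves only by the tool jog_arm, never from a script. Its arguments are lists of equal length, an entry for each row: "xyz": the shift along the world's x, y, z in cm, a list of three; "twist": the turn, a rotation vector about the world's x, y, z in rad, a list of three; "fingers": the finger opening in cm, from 0 to 8.54. In form: {"xyz": [[dx, dy, dz], ...], "twist": [[ax, ay, az], ...], "fingers": [fingers, ...]}. A call has 1 to 20 rows; each row shifts and turns the commanded pose from where the row before left it; what a row does not reach is not made up. A row lasts 1/8 s, in which the tool goes at most 62.5 mm and 10.7 degrees, less where a joint would pass 70% of its speed; a pose out of reach is approached as far as the arm can. A call with a gripper value outside its range is refused whole. The fingers move at their own pace and stop on an object; "force" is the grip in N (left out, the last holds). Time passes only in rows, so rows that do not move let the fingers close. It gives the time, the measured TCP pose, the force, the opening and the grip force at its end, in the units of the state.
- env.observe(): the state, without advancing time (a new reading comes with each control period).
- env.read_camera(name): name is "side" or "top"; returns (picture, depth): 480x640x3 uint8, blue, green, red; 480x640 float32, m along the optical axis (not along the pixel's ray), 0 where there is no reading.
- env.camera_info(name): a dict with "fx", "fy", "cx", "cy" (pixels), "cam_to_world" (4x4, takes a point from camera to world coordinates). Camera axes: x right, y up, looking along -z (the intrinsics and any distortion apply to the point x, -y, -z); pixel columns grow to the right and rows downward; lengths in m; the calibration is good to about 2 mm. A picture is of the moment at which its call begins. camera_info takes no time and is no camera call.
- env.close_job(): hands the job in; it is judged then, once.
Trained networks look in the newest picture that a camera, given by its name, has taken for a name from the list of things; names that differ only in an ending like _2 or _b are one class to them, and where a whole thing is asked for, a point or a joint stands for the part that bears it (a point fixed in the world has none). Each returns a list of dicts, best first, with "confidence" (0 to 1); they miss things now and then, are a little off and sometimes report something else, mostly with a low value. They report only what shows in the picture. A call takes as long as a camera call. They do not tell look-alikes from the thing itself.
- env.boxes_of(camera, name): "rect" ([left, top, right, bottom] in pixels, round what is visible of it).
- env.place_of(camera, name): "pixel" ([row, column] in pixels: a listed point, or the origin of a listed thing).
The state is a dict: "time_s": time; "joint_pos": joint angles; "qvel": joint speeds; "effort": joint torques, N m; "tool_pos": TCP position; "tcp_rot": TCP orientation; "contact_force": force on the tool from outside, world axes, zero at the start; "ft_torque": the same for the moment, N m; "finger_gap": finger opening in m; "gripper_force": force on a finger pad.
Only numpy, scipy, OpenCV 4.12 (cv2) and the standard library are available. Lean on these libraries where they do the work, as an engineer would, in place of code of your own. Each camera call takes 0.05 s, during which the arm holds its last target. There are 200 camera calls.

## Working session

There is one attempt and no reset: what is moved stays moved. The work goes in short steps, Python scripts to look and compute and a tool call to move; the robot and the scene stay as the last step left them, time stands still between calls to the robot, and variables do not carry over. Pictures are saved under pics/ and viewed, at most 10 in all, crops included, and the job is handed in when it is done.

Besides the shell and the picture viewer there is one more tool, called after "Call:" as name(argument=value, ...), one argument or row to a line, values as JSON. jog_arm: Moves the arm, as the interface text tells. Its arguments: {"type":"object","properties":{"xyz":{"type":"array","items":{"type":"array","items":{"type":"number"}}},"twist":{"type":"array","items":{"type":"array","items":{"type":"number"}}},"fingers":{"type":"array","items":{"type":"number"}},"force":{"type":"number"}},"required":["xyz","twist","fingers"]}

```bash
ls; mkdir -p pics; cat > h.py <<'E'
import numpy as np, cv2
from station import env
def w(cam,r,c,d):
    i=env.camera_info(cam); p=np.array([(c-i['cx'])/i['fx']*d,-(r-i['cy'])/i['fy']*d,-d,1]); return (np.array(i['cam_to_world'])@p)[:3]
def ray(cam,r,c,z):
    a=w(cam,r,c,0); b=w(cam,r,c,1); return a+(b-a)*(z-a[2])/(b[2]-a[2])
E
python3 - <<'E'
from h import *
print(env.nose_length, env.observe())
for c in('side','top'):
    i=env.camera_info(c); print({k:(np.round(v,4).tolist()) for k,v in i.items() if not isinstance(v,str)})
    im,d=env.read_camera(c); cv2.imwrite(f'pics/{c}0.png',im); np.save(f'd_{c}.npy',d)
    for n in ('dowel','rest_mid','hole_mouth','drawer_handle','cabinet'):
        for o in env.place_of(c,n)[:4]: 
            r,q=map(int,o['pixel']); 
            print(c,n,np.round(o['pixel'],1),round(o['confidence'],2), w(c,*o['pixel'],d[r,q]).round(3) if 0<=r<480 and 0<=q<640 else '')
E
```

```text
pics
0.014 {'time_s': 0.0, 'joint_pos': array([-1.15352555,  0.41799619, -0.01026923,  1.61421051,  0.00469844,
        1.11071172, -0.05295936]), 'qvel': array([ 0.00046097, -0.00099039,  0.00144196,  0.00189029,  0.00246623,
        0.00011857,  0.00015497]), 'effort': array([-1.27530930e-03, -8.64410591e+01,  6.78328257e-01, -4.34905708e+01,
        1.90942409e-02,  7.32499233e-03, -6.50035213e-05]), 'tool_pos': array([0.27664921, 0.560043  , 0.24463128]), 'tcp_rot': array([ 2.27370499e-01,  9.73808108e-01, -6.44232036e-04, -9.52307657e-05]), 'contact_force': array([ 0.37481208, -0.02462688,  0.09761893]), 'ft_torque': array([-0.04268954,  0.02815486,  0.0263367 ]), 'gripper_force': 0.0, 'finger_gap': 0.08519451103498635}
{'fx': 593.4993, 'fy': 593.4993, 'cx': 324.6526, 'cy': 240.3992, 'cam_to_world': [[0.9857, 0.096, -0.1384, 0.3114], [-0.1672, 0.6542, -0.7376, -0.9531], [0.0198, 0.7502, 0.6609, 1.0695], [0.0, 0.0, 0.0, 1.0]]}
side dowel [212.2 232. ] 0.53 [0.293 0.392 0.006]
side dowel [210.1 295.3] 0.47 [0.467 0.332 0.041]
side rest_mid [209.4 296.5] 0.92 [0.472 0.339 0.037]
side rest_mid [212.  370.7] 0.32 [0.679 0.314 0.024]
side drawer_handle [304.3 340.1] 0.68 [ 0.509 -0.102  0.118]
side cabinet [297.8 348.6] 0.93 [ 0.537 -0.061  0.09 ]
{'fx': 550.7811, 'fy': 550.7811, 'cx': 325.6855, 'cy': 254.6316, 'cam_to_world': [[0.0201, 0.9943, -0.1046, 0.3692], [-0.9998, 0.0204, 0.0018, 0.0924], [0.0039, 0.1046, 0.9945, 1.3786], [0.0, 0.0, 0.0, 1.0]]}
top dowel [270.1 224.5] 0.9 [0.467 0.336 0.039]
top dowel [340.4 199.3] 0.59 [0.295 0.395 0.016]
top rest_mid [267.3 223.1] 0.85 [0.474 0.34  0.036]
top drawer_handle [251.6 408.8] 0.78 [ 0.512 -0.1    0.125]
top cabinet [232.2 352.4] 0.65 [0.551 0.031 0.147]
```

View pics/top0.png

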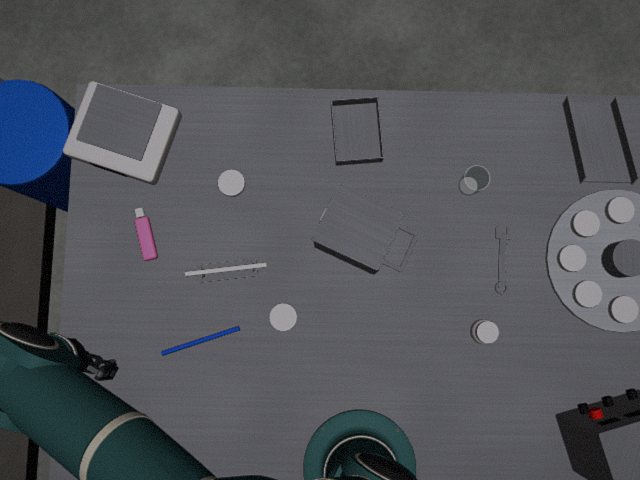

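View pics/side0.png

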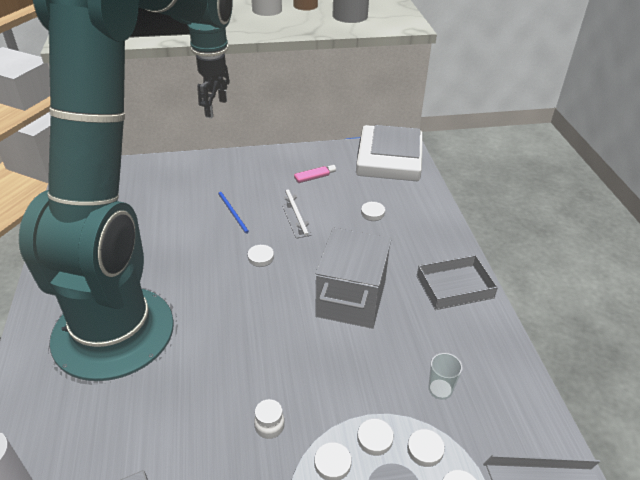

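```bash
cat > m.py <<'E'
from h import *
i={}
def cloud(cam):
    d=np.load(f'd_{cam}.npy'); r,c=np.mgrid[0:480,0:640]; I=env.camera_info(cam)
    p=np.stack([(c-I['cx'])/I['fx']*d,-(r-I['cy'])/I['fy']*d,-d],-1); M=np.array(I['cam_to_world']); q=p@M[:3,:3].T+M[:3,3]; q[d==0]=np.nan; return q
if __name__=='__main__':
  for cam in('side','top'):
    q=cloud(cam); x,y,z=q[...,0],q[...,1],q[...,2]
    m=(abs(z-.146)<.012)&(x>.4)&(x<.7)&(abs(y)<.16)
    P=q[m]; print(cam,'cabtop n',len(P),'z',np.median(P[:,2]).round(4),P[:,2].std().round(4))
    r=cv2.minAreaRect(P[:,:2].astype(np.float32)*1000); print(r, cv2.boxPoints(r).tolist())
    t=(abs(z)<.006)&(x>.2)&(x<.8)&(abs(y)<.4); print('table z',np.median(z[t]).round(4))
    m=(z>.032)&(z<.055)&(x>.4)&(x<.54)&(y>.2)&(y<.47); P=q[m]
    vx,vy,x0,y0=cv2.fitLine(P[:,:2].astype(np.float32),cv2.DIST_HUBER,0,.001,.001).ravel(); s=(P[:,:2]-[x0,y0])@[vx,vy]
    print('dowel n',len(P),np.degrees(np.arctan2(vy,vx)),x0+vx*(s.min()+s.max())/2,y0+vy*(s.min()+s.max())/2,s.max()-s.min(),np.median(P[:,2]))
    m=(z>.115)&(z<.135)&(x>.4)&(x<.6)&(y<-.05)&(y>-.2);P=q[m];print('handle n',len(P)); 
    if len(P)>5: print(cv2.minAreaRect(P[:,:2].astype(np.float32)*1000))
  a=cv2.imread('pics/top0.png')[170:300,170:450]; a=cv2.convertScaleAbs(cv2.resize(a,None,fx=2.85,fy=2.85,interpolation=cv2.INTER_CUBIC),alpha=1.8)
  cv2.imwrite('pics/crop1.png',a)
E
python3 m.py
```

```text
side cabtop n 3295 z 0.1453 0.0026
((563.1544799804688, 17.399566650390625), (174.548583984375, 144.42189025878906), 65.90606689453125) [[461.6064147949219, -32.792213439941406], [593.4459228515625, -91.75011444091797], [664.7025146484375, 67.59134674072266], [532.863037109375, 126.54924774169922]]
table z -0.0004
dowel n 265 -81.84546 0.46816847929196814 0.3322457804693958 0.20309568346252554 0.03839820966766894
handle n 567
((529.998291015625, -85.220458984375), (61.06535339355469, 124.94762420654297), 72.81517791748047)
top cabtop n 4623 z 0.1454 0.0025
((564.6124267578125, 17.76697540283203), (167.864013671875, 144.8701629638672), 65.86528015136719) [[464.19073486328125, -29.210735321044922], [596.3972778320312, -88.44575500488281], [665.0341186523438, 64.74468994140625], [532.8275756835938, 123.97970581054688]]
table z -0.0004
dowel n 486 -82.053024 0.4703028818167178 0.3334014631834222 0.19857008306426788 0.038753155573807097
handle n 313
((518.780517578125, -84.60030364990234), (46.91755676269531, 100.26737213134766), 70.13212585449219)
```

View pics/crop1.png

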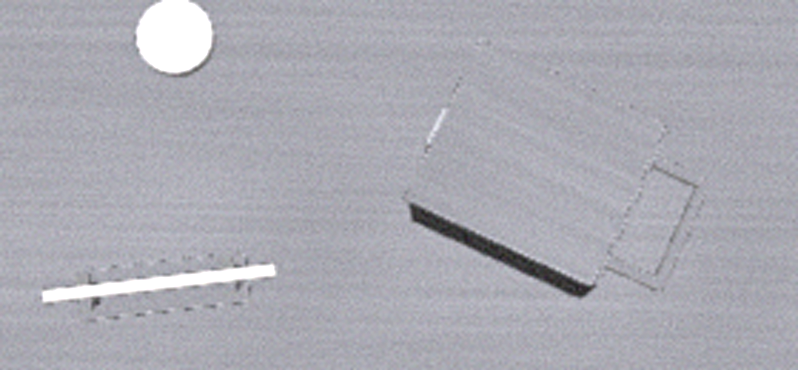

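```bash
cat > fit.py <<'E'
from m import *
from scipy.optimize import minimize
for cam in('side','top'):
    q=cloud(cam); x,y,z=q[...,0],q[...,1],q[...,2]
    for zt in(.138,.141):
        P=q[(z>zt)&(z<.155)&(x>.4)&(x<.7)&(abs(y)<.16)][:,:2]*1000
        def cost(p,full=0):
            a=np.radians(p[2]); e=(P-p[:2])@np.array([[np.cos(a),-np.sin(a)],[np.sin(a),np.cos(a)]])
            o=np.maximum(abs(e)-[80,70],0); return (o.clip(0,8)**1.0).sum()
        r=min((minimize(cost,[564,18,a],method='Nelder-Mead') for a in(64.5,66,67)),key=lambda r:r.fun); p=r.x
        print(cam,zt,len(P),p.round(2),r.fun)
    a=np.radians(p[2]); R=np.array([[np.cos(a),-np.sin(a)],[np.sin(a),np.cos(a)]])
    # guide block & handle in cabinet frame
    E=np.c_[(q[...,:2].reshape(-1,2)*1000-p[:2])@R,z.ravel()*1000]
    B=E[(E[:,0]>78)&(E[:,0]<100)&(abs(E[:,1])<60)&(E[:,2]>80)&(E[:,2]<105)]; print('block',B.round(0).tolist() if len(B)<40 else (len(B),np.percentile(B,[2,50,98],0).round(1)))
    H=E[(E[:,0]<-95)&(E[:,0]>-150)&(abs(E[:,1])<70)&(E[:,2]>112)&(E[:,2]<135)]; print('handle',len(H),np.percentile(H,[3,50,97],0).round(1) if len(H) else '')
E
python3 fit.py
```

```text
side 0.138 3199 [562.95  16.11  65.85] 569.7800376517364
side 0.141 3109 [563.23  16.74  65.9 ] 498.42272649253096
block []
handle 298 [[-134.   -48.7  119.5]
 [-128.2    1.   125. ]
 [ -97.6   47.8  129.2]]
top 0.138 4607 [564.29  18.35  65.97] 470.6310399832838
top 0.141 4416 [564.61  18.95  66.  ] 345.2262597918958
block [[89.0, -16.0, 94.0], [87.0, -17.0, 90.0], [88.0, -14.0, 89.0], [89.0, -11.0, 91.0], [87.0, -12.0, 91.0], [88.0, -9.0, 92.0], [89.0, -5.0, 92.0], [87.0, -6.0, 92.0], [88.0, -3.0, 92.0], [90.0, -0.0, 90.0], [87.0, -1.0, 92.0], [89.0, 2.0, 91.0], [89.0, 6.0, 98.0], [87.0, 5.0, 93.0], [88.0, 8.0, 95.0], [90.0, 10.0, 88.0], [87.0, 10.0, 96.0], [88.0, 13.0, 95.0], [90.0, 16.0, 93.0], [88.0, 15.0, 91.0], [90.0, 17.0, 83.0]]
handle 296 [[-133.9  -48.   119.5]
 [-126.4    1.   125.1]
 [ -97.7   48.5  130.3]]
```

```bash
cat > rest.py <<'E'
from m import *
a=np.radians(98.0); R=np.array([[np.cos(a),-np.sin(a)],[np.sin(a),np.cos(a)]]);c=np.array([469.2,332.8])
for cam in('side','top'):
    q=cloud(cam); E=np.c_[(q[...,:2].reshape(-1,2)*1000-c)@R,q[...,2].ravel()*1000]
    n=(abs(E[:,0])<110)&(abs(E[:,1])<35)
    P=E[n&(abs(E[:,1])>8)&(E[:,2]>22)&(E[:,2]<50)]
    print(cam,'posts',len(P)); 
    for s in(-1,1):
        Q=P[P[:,0]*s>0]; print(s,np.percentile(Q,[5,50,95],0).round(1).tolist())
    Q=E[n&(abs(E[:,1])>8)&(E[:,2]>2.5)&(E[:,2]<9)]; print('base',len(Q),np.percentile(Q,[2,50,98],0).round(1).tolist())
    D=E[n&(abs(E[:,1])<9)&(E[:,2]>33)&(E[:,2]<50)]; print('dowel',np.percentile(D,[1,50,99],0).round(1).tolist())
im=cv2.imread('pics/top0.png')[245:300,170:285]; cv2.imwrite('pics/crop2.png',cv2.convertScaleAbs(cv2.resize(im,None,fx=6.9,fy=6.9,interpolation=cv2.INTER_NEAREST),alpha=2.2,beta=-60))
for z,ps in((.041,[(267,200),(267,265)]),):pass
E
python3 rest.py
```

```text
side posts 65
-1 [[-67.4, -16.0, 30.2], [-61.0, 0.2, 37.9], [-52.8, 17.3, 42.7]]
1 [[57.5, -16.9, 28.4], [63.9, -8.6, 37.4], [73.2, 15.9, 42.2]]
base 237 [[-102.8, -33.5, 2.6], [-4.9, 11.6, 4.6], [89.8, 31.8, 8.4]]
dowel [[-100.1, -7.9, 33.5], [-8.7, 0.8, 38.7], [99.3, 7.8, 44.9]]
top posts 91
-1 [[-63.7, -18.3, 31.4], [-58.4, -9.0, 37.9], [-52.8, 15.6, 42.8]]
1 [[60.2, -17.8, 33.3], [65.7, -9.3, 37.6], [71.8, 15.4, 43.2]]
base 519 [[-103.0, -32.8, 2.6], [2.8, 8.8, 4.6], [100.6, 31.9, 8.4]]
dowel [[-97.0, -7.6, 33.3], [-0.6, -0.9, 39.0], [97.8, 7.9, 46.4]]
```

View pics/crop2.png

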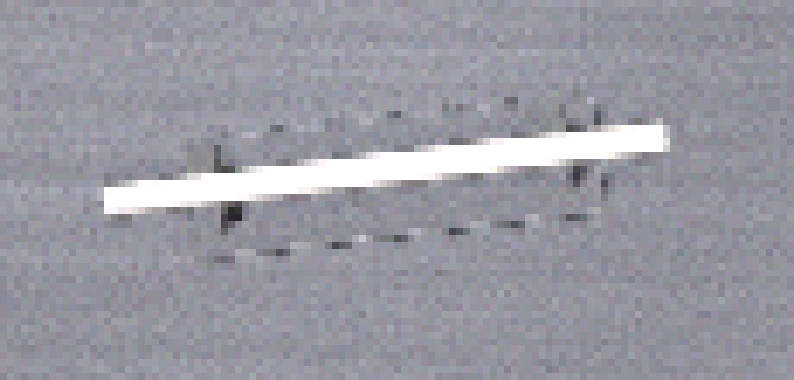

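Call:
jog_arm(
  xyz=[
    [1.9,-2.07,-1.45],
    [1.9,-2.07,-1.45],
    [1.9,-2.07,-1.45],
    [1.9,-2.07,-1.45],
    [1.9,-2.07,-1.45],
    [1.9,-2.07,-1.45],
    [1.9,-2.07,-1.45],
    [1.9,-2.07,-1.45],
    [1.9,-2.07,-1.45],
    [1.9,-2.07,-1.45],
    [0,0,0],
    [0,0,0],
  ],
  twist=[
    [0,0,-0.0972],
    [0,0,-0.0972],
    [0,0,-0.0972],
    [0,0,-0.0972],
    [0,0,-0.0972],
    [0,0,-0.0972],
    [0,0,-0.0972],
    [0,0,-0.0972],
    [0,0,-0.0972],
    [0,0,-0.0972],
    [0,0,0],
    [0,0,0],
  ],
  fingers=[6,6,6,6,6,6,6,6,6,6,6,6],
  force=40,
)

```text
time_s: 2.1
tool_pos: [0.4669, 0.3535, 0.1001]
tcp_rot: [0.656, 0.755, -0.0, -0.0]
contact_force: [-0.6, 0.1, -0.4]
finger_gap: 0.0601
gripper_force: 0.0
```

Call:
jog_arm(
  xyz=[
    [0,0,-2],
    [0,-0.05,-2],
    [0,0,-2],
    [0,0,-1],
    [0,0,0],
    [0,0,0],
    [0,0,0],
    [0,0,0],
    [0,0,0],
    [0,0,0],
  ],
  twist=[
    [0,0,0],
    [0,0,0],
    [0,0,0],
    [0,0,0],
    [0,0,0],
    [0,0,0],
    [0,0,0],
    [0,0,0],
    [0,0,0],
    [0,0,0],
  ],
  fingers=[6,6,6,6,6,1,0.8,0.8,0.8,0.8],
)

```text
time_s: 3.35
tool_pos: [0.4674, 0.3532, 0.0309]
tcp_rot: [0.656, 0.755, 0.001, 0.0]
contact_force: [3.2, -0.0, 5.5]
finger_gap: 0.0105
gripper_force: 39.3
```

Call:
jog_arm(
  xyz=[
    [0,0,0.5],
    [0,0,1],
    [0,0,2],
    [0,0,2],
    [0,0,2],
    [0,0,1],
    [0,0,0],
    [0,0,0],
  ],
  twist=[
    [0,0,0],
    [0,0,0],
    [0,0,0],
    [0,0,0],
    [0,0,0],
    [0,0,0],
    [0,0,0],
    [0,0,0],
  ],
  fingers=[0.8,0.8,0.8,0.8,0.8,0.8,0.8,0.8],
)

```text
time_s: 4.35
tool_pos: [0.4665, 0.3527, 0.1148]
tcp_rot: [0.656, 0.755, -0.0, -0.0]
contact_force: [-0.1, 0.2, -0.3]
finger_gap: 0.0103
gripper_force: 38.9
```

```bash
cat > dow.py <<'E'
from m import *
import sys
tag=sys.argv[1]; o=env.observe(); T=o['tool_pos']*1000; g=2*np.degrees(np.arctan2(o['tcp_rot'][1],o['tcp_rot'][0]))
print('tool',T.round(1),'x-yaw',g.round(2),'gap',o['finger_gap'],'F',o['contact_force'].round(2))
a=np.radians(g); R=np.array([[np.cos(a),-np.sin(a)],[np.sin(a),np.cos(a)]])
for cam in('side','top'):
    im,d=env.read_camera(cam); np.save(f'd_{cam}.npy',d); cv2.imwrite(f'pics/{cam}_{tag}.png',im)
    q=cloud(cam); E=np.c_[(q[...,:2].reshape(-1,2)*1000-T[:2])@R,q[...,2].ravel()*1000-T[2]]
    w_=(im.min(-1)>130).ravel()
    n=w_&(abs(E[:,1])<16)&(abs(E[:,2])<40)&(abs(E[:,0])<180)
    for nm,m in(('tip',n&(E[:,0]<-25)),('tail',n&(E[:,0]>25)),('all',n)):
        P=E[m]; 
        if len(P)<8: print(cam,nm,len(P)); continue
        print(cam,nm,len(P),'along %.1f..%.1f'%(P[:,0].min(),P[:,0].max()),'lat fit',np.polyfit(P[:,0],P[:,1],1).round(4),'z fit',np.polyfit(P[:,0],P[:,2],1).round(4))
E
python3 dow.py a
```

```text
tool [466.5 352.7 114.8] x-yaw 98.03 gap 0.010328892294812654 F [-0.06  0.23 -0.32]
side tip 115 along -123.0..-25.5 lat fit [0.0049 2.1999] z fit [0.0146 8.7362]
side tail 2
side all 156 along -123.0..77.7 lat fit [-0.0079  0.9904] z fit [0.0205 9.478 ]
top tip 182 along -118.8..-26.1 lat fit [-0.0039 -0.2215] z fit [1.2000e-03 8.0648e+00]
top tail 0
top all 182 along -118.8..-26.1 lat fit [-0.0039 -0.2215] z fit [1.2000e-03 8.0648e+00]
```

Call:
jog_arm(
  xyz=[
    [2.08,-0.88,0],
    [2.08,-0.88,0],
    [2.08,-0.88,0],
    [2.08,-0.88,0],
    [2.08,-0.88,0],
    [2.08,-0.88,0],
    [2.08,-0.88,-1],
    [2.08,-0.88,-1],
    [2.08,-0.88,-1],
    [2.08,-0.88,-1],
    [0,0,-0.3],
    [0,0,0],
    [0,0,0],
  ],
  twist=[
    [0,0,-0.056],
    [0,0,-0.056],
    [0,0,-0.056],
    [0,0,-0.056],
    [0,0,-0.056],
    [0,0,-0.056],
    [0,0,-0.056],
    [0,0,-0.056],
    [0,0,-0.056],
    [0,0,-0.056],
    [0,0,0],
    [0,0,0],
    [0,0,0],
  ],
  fingers=[0.8,0.8,0.8,0.8,0.8,0.8,0.8,0.8,0.8,0.8,0.8,0.8,0.8],
)

```text
time_s: 6.08
tool_pos: [0.6745, 0.2655, 0.0726]
tcp_rot: [0.839, 0.545, 0.0, -0.0]
contact_force: [-0.6, 0.9, -0.9]
finger_gap: 0.0108
gripper_force: 39.0
```

```bash
python3 dow.py b; python3 fit.py; python3 - <<'E'
from h import *
for c in('side','top'):
  d=np.load(f'd_{c}.npy')
  for n in('hole_mouth','dowel','drawer_handle'):
    for o in env.place_of(c,n)[:2]: r,q=map(int,o['pixel']); print(c,n,o, w(c,*o['pixel'],d[r,q]).round(3))
a=[cv2.resize(cv2.imread(f'pics/{c}_b.png')[s],(400,400)) for c,s in(('side',np.s_[150:350,250:450]),('top',np.s_[120:320,230:430]))]
cv2.imwrite('pics/crop3.png',cv2.convertScaleAbs(np.hstack(a),alpha=1.4))
E
```

```text
tool [674.5 265.5  72.6] x-yaw 65.98 gap 0.010817607983909606 F [-0.61  0.95 -0.94]
side tip 99 along -117.0..-25.1 lat fit [ 0.0014 -0.5401] z fit [-0.0185  6.7458]
side tail 13 along 26.0..52.7 lat fit [ 0.1005 -1.9017] z fit [0.0163 8.605 ]
side all 167 along -117.0..52.7 lat fit [0.0169 0.5813] z fit [3.3000e-03 8.5012e+00]
top tip 143 along -118.4..-38.9 lat fit [-6.000e-04 -6.072e-01] z fit [0.0199 9.9877]
top tail 0
top all 143 along -118.4..-38.9 lat fit [-6.000e-04 -6.072e-01] z fit [0.0199 9.9877]
side 0.138 3214 [562.74  15.97  66.04] 525.383142655202
side 0.141 3109 [563.28  17.08  66.12] 399.90603611525853
block []
handle 300 [[-134.7  -48.4  119.7]
 [-128.3    0.6  124.9]
 [ -98.4   48.4  129.3]]
top 0.138 4603 [564.15  18.38  66.01] 462.18867396888754
top 0.141 4417 [564.4   18.88  65.96] 363.9784195427985
block [[90.0, -17.0, 89.0], [87.0, -17.0, 92.0], [88.0, -13.0, 95.0], [90.0, -11.0, 91.0], [87.0, -12.0, 92.0], [89.0, -10.0, 87.0], [89.0, -5.0, 95.0], [87.0, -6.0, 93.0], [88.0, -3.0, 93.0], [90.0, -0.0, 92.0], [87.0, -0.0, 97.0], [89.0, 2.0, 90.0], [90.0, 5.0, 92.0], [88.0, 4.0, 93.0], [89.0, 8.0, 94.0], [90.0, 11.0, 93.0], [88.0, 9.0, 91.0], [89.0, 13.0, 92.0], [90.0, 16.0, 93.0], [88.0, 15.0, 91.0], [89.0, 17.0, 86.0]]
handle 296 [[-134.   -48.3  120. ]
 [-126.3    0.7  125.4]
 [ -97.7   48.5  130.2]]
side dowel {'pixel': [208.8, 230.6], 'confidence': 0.63} [0.29  0.399 0.013]
side dowel {'pixel': [213.2, 373.4], 'confidence': 0.53} [0.665 0.237 0.083]
side drawer_handle {'pixel': [302.5, 342.6], 'confidence': 0.75} [ 0.513 -0.106  0.127]
top dowel {'pixel': [186.3, 260.5], 'confidence': 0.5} [0.574 0.201 0.487]
top drawer_handle {'pixel': [253.5, 409.4], 'confidence': 0.88} [ 0.507 -0.101  0.128]
```

View pics/crop3.png

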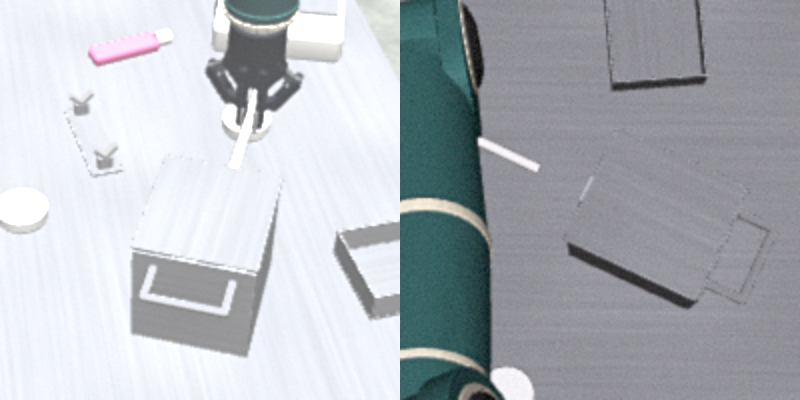

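Call:
jog_arm(
  xyz=[
    [-0.45,-0.88,-0.06],
    [-0.42,-0.9,0],
    [-0.4,-0.92,0],
    [-0.4,-0.92,0],
    [0,0,0],
    [0,0,0],
  ],
  twist=[
    [0,0,0],
    [0,0,0],
    [0,0,0],
    [0,0,0],
    [0,0,0],
    [0,0,0],
  ],
  fingers=[0.8,0.8,0.8,0.8,0.8,0.8],
)

```text
time_s: 7.22
tool_pos: [0.6581, 0.229, 0.0718]
tcp_rot: [0.839, 0.544, 0.0, -0.0]
contact_force: [0.2, -0.3, -0.5]
finger_gap: 0.0104
gripper_force: 39.0
```

```bash
python3 dow.py c
```

```text
tool [658.1 229.   71.8] x-yaw 65.95 gap 0.010429222379503352 F [ 0.16 -0.34 -0.51]
side tip 51 along -74.2..-25.6 lat fit [-0.0126 -1.2294] z fit [-0.0373  5.9689]
side tail 15 along 26.2..54.4 lat fit [ 0.1187 -2.1701] z fit [0.0234 6.1002]
side all 123 along -74.2..54.4 lat fit [0.0276 0.5613] z fit [6.3000e-03 8.3265e+00]
top tip 140 along -142.6..-48.0 lat fit [0.0167 0.8044] z fit [-0.0609  4.0472]
top tail 0
top all 140 along -142.6..-48.0 lat fit [0.0167 0.8044] z fit [-0.0609  4.0472]
```

Call:
jog_arm(
  xyz=[
    [-0.2,-0.45,0],
    [-0.2,-0.46,0],
    [-0.2,-0.46,0],
    [-0.2,-0.46,0],
    [-0.2,-0.46,0],
    [0,0,0],
  ],
  twist=[
    [0,0,0],
    [0,0,0],
    [0,0,0],
    [0,0,0],
    [0,0,0],
    [0,0,0],
  ],
  fingers=[0.8,0.8,0.8,0.8,0.8,0.8],
)

```text
time_s: 8.07
tool_pos: [0.648, 0.2053, 0.0718]
tcp_rot: [0.839, 0.544, -0.0, 0.0]
contact_force: [-0.1, -0.2, -0.1]
finger_gap: 0.0106
gripper_force: 39.0
```

Call:
jog_arm(
  xyz=[
    [-0.12,-0.27,0],
    [-0.12,-0.27,0],
    [0,0,0],
  ],
  twist=[
    [0,0,0],
    [0,0,0],
    [0,0,0],
  ],
  fingers=[0.8,0.8,0.8],
)

```text
time_s: 8.45
tool_pos: [0.6456, 0.2001, 0.0716]
tcp_rot: [0.839, 0.544, -0.0, -0.0]
contact_force: [0.0, 0.4, -0.0]
finger_gap: 0.0099
gripper_force: 39.0
```

Call:
jog_arm(
  xyz=[
    [-0.16,-0.37,0],
    [-0.12,-0.27,0],
    [0,0,0],
  ],
  twist=[
    [0,0,0],
    [0,0,0],
    [0,0,0],
  ],
  fingers=[0.8,0.8,0.8],
)

```text
time_s: 8.82
tool_pos: [0.6429, 0.1936, 0.0717]
tcp_rot: [0.839, 0.544, -0.0, 0.0]
contact_force: [-0.2, -0.3, -0.1]
finger_gap: 0.0102
gripper_force: 39.0
```

Call:
jog_arm(
  xyz=[
    [-0.08,-0.18,0],
    [0,0,0],
  ],
  twist=[
    [0,0,0],
    [0,0,0],
  ],
  fingers=[0.8,0.8],
)

```text
time_s: 9.07
tool_pos: [0.6421, 0.192, 0.0717]
tcp_rot: [0.839, 0.544, -0.0, 0.0]
contact_force: [0.5, 0.6, 0.0]
finger_gap: 0.0104
gripper_force: 39.0
```

Call:
jog_arm(
  xyz=[
    [-0.08,-0.18,0],
    [0,0,0],
  ],
  twist=[
    [0,0,0],
    [0,0,0],
  ],
  fingers=[0.8,0.8],
)

```text
time_s: 9.32
tool_pos: [0.6413, 0.1902, 0.0717]
tcp_rot: [0.839, 0.544, -0.0, 0.0]
contact_force: [0.0, -0.5, -1.3]
finger_gap: 0.0105
gripper_force: 39.0
```

Call:
jog_arm(
  xyz=[
    [-0.08,-0.18,0],
    [0,0,0],
  ],
  twist=[
    [0,0,0],
    [0,0,0],
  ],
  fingers=[0.8,0.8],
)

```text
time_s: 9.57
tool_pos: [0.6404, 0.1884, 0.0717]
tcp_rot: [0.839, 0.544, -0.0, 0.0]
contact_force: [0.5, -0.6, 0.9]
finger_gap: 0.0103
gripper_force: 39.0
```

```bash
cat > dr.py <<'E'
from m import *
o=env.observe(); u=np.array([.4075,.9132]); print('depth in',round(456.2-o['tool_pos'][:2]@u*1000,1),'z',o['tool_pos'][2].round(4),'push',round(o['contact_force'][:2]@u,2),o['contact_force'].round(2),o['ft_torque'].round(2))
c=np.array([564.3,18.]); R=np.array([[u[0],-u[1]],[u[1],u[0]]])
for cam in('top','side'):
    im,d=env.read_camera(cam); np.save(f'd_{cam}.npy',d); q=cloud(cam)
    E=np.c_[(q[...,:2].reshape(-1,2)*1000-c)@R,q[...,2].ravel()*1000]
    H=E[(E[:,0]<-95)&(E[:,0]>-260)&(abs(E[:,1])<30)&(E[:,2]>112)&(E[:,2]<135)]; print(cam,'handle x',np.median(H[:,0]).round(1) if len(H) else None,len(H),np.median(H[:,1]).round(1))
E
python3 dr.py
```

```text
depth in 23.2 z 0.0717 push -0.37 [ 0.47 -0.61  0.92] [0.02 0.01 0.01]
top handle x -128.5 114 0.1
side handle x -131.9 123 -0.2
```

Continue in 2 mm steps, watching the force.

Call:
jog_arm(
  xyz=[
    [-0.08,-0.18,0],
    [0,0,0],
  ],
  twist=[
    [0,0,0],
    [0,0,0],
  ],
  fingers=[0.8,0.8],
)

```text
time_s: 9.93
tool_pos: [0.6396, 0.1865, 0.0716]
tcp_rot: [0.839, 0.544, -0.0, 0.0]
contact_force: [0.1, 0.1, -0.0]
finger_gap: 0.0103
gripper_force: 39.0
```

Call:
jog_arm(
  xyz=[
    [-0.08,-0.18,0],
    [0,0,0],
  ],
  twist=[
    [0,0,0],
    [0,0,0],
  ],
  fingers=[0.8,0.8],
)

```text
time_s: 10.18
tool_pos: [0.6388, 0.1847, 0.0717]
tcp_rot: [0.839, 0.544, -0.0, 0.0]
contact_force: [0.1, 0.4, -0.8]
finger_gap: 0.0104
gripper_force: 39.0
```

```bash
python3 dr.py
```

```text
depth in 27.2 z 0.0717 push 0.41 [ 0.12  0.4  -0.76] [ 0.01 -0.03  0.02]
top handle x -128.3 112 -0.1
side handle x -131.7 126 0.6
```

Call:
jog_arm(
  xyz=[
    [-0.08,-0.18,0],
    [0,0,0],
  ],
  twist=[
    [0,0,0],
    [0,0,0],
  ],
  fingers=[0.8,0.8],
)

```text
time_s: 10.52
tool_pos: [0.6381, 0.1834, 0.0717]
tcp_rot: [0.839, 0.544, 0.0, -0.0]
contact_force: [0.4, 2.1, -0.7]
finger_gap: 0.0104
gripper_force: 38.9
```

Call:
jog_arm(
  xyz=[
    [-0.08,-0.18,0],
    [0,0,0],
  ],
  twist=[
    [0,0,0],
    [0,0,0],
  ],
  fingers=[0.8,0.8],
)

```text
time_s: 10.78
tool_pos: [0.6373, 0.1816, 0.0717]
tcp_rot: [0.839, 0.544, 0.0, -0.0]
contact_force: [2.0, 3.1, -0.7]
finger_gap: 0.0104
gripper_force: 38.9
```

```bash
python3 dr.py
```

```text
depth in 30.6 z 0.0717 push 3.65 [ 2.02  3.09 -0.69] [ 0.88 -0.3  -0.03]
top handle x -128.6 111 -0.4
side handle x -132.0 130 0.2
```

Call:
jog_arm(
  xyz=[
    [-0.04,-0.09,0],
    [0,0,0],
  ],
  twist=[
    [0,0,0],
    [0,0,0],
  ],
  fingers=[0.8,0.8],
)

```text
time_s: 11.12
tool_pos: [0.6369, 0.1805, 0.0717]
tcp_rot: [0.839, 0.544, -0.0, -0.0]
contact_force: [1.3, 4.3, -1.5]
finger_gap: 0.0107
gripper_force: 38.9
```

Call:
jog_arm(
  xyz=[
    [-0.04,-0.09,0],
    [0,0,0],
  ],
  twist=[
    [0,0,0],
    [0,0,0],
  ],
  fingers=[0.8,0.8],
)

```text
time_s: 11.38
tool_pos: [0.6364, 0.1795, 0.0717]
tcp_rot: [0.839, 0.544, -0.0, -0.0]
contact_force: [1.5, 3.1, -1.0]
finger_gap: 0.0105
gripper_force: 38.9
```

```bash
python3 dr.py
```

```text
depth in 33.0 z 0.0717 push 3.44 [ 1.47  3.11 -1.03] [ 0.88 -0.34 -0.08]
top handle x -129.0 110 0.6
side handle x -132.1 126 0.1
```

Call:
jog_arm(
  xyz=[
    [-0.06,-0.14,0],
    [0,0,0],
  ],
  twist=[
    [0,0,0],
    [0,0,0],
  ],
  fingers=[0.8,0.8],
)

```text
time_s: 11.72
tool_pos: [0.6358, 0.178, 0.0717]
tcp_rot: [0.839, 0.544, -0.0, -0.0]
contact_force: [0.7, 2.6, -1.5]
finger_gap: 0.0105
gripper_force: 38.9
```

```bash
python3 dr.py
```

```text
depth in 34.6 z 0.0717 push 2.64 [ 0.69  2.58 -1.54] [ 0.86 -0.27 -0.05]
top handle x -129.3 115 0.0
side handle x -132.0 131 0.1
```

Call:
jog_arm(
  xyz=[
    [-0.06,-0.14,0],
    [0,0,0],
  ],
  twist=[
    [0,0,0],
    [0,0,0],
  ],
  fingers=[0.8,0.8],
)

```text
time_s: 12.08
tool_pos: [0.6352, 0.1766, 0.0717]
tcp_rot: [0.839, 0.544, -0.0, -0.0]
contact_force: [0.7, 3.4, -0.1]
finger_gap: 0.0104
gripper_force: 38.9
```

```bash
python3 dr.py
```

```text
depth in 36.1 z 0.0717 push 3.44 [ 0.74  3.44 -0.11] [ 0.87 -0.21 -0.04]
top handle x -129.5 112 0.6
side handle x -133.0 130 -0.5
```

Call:
jog_arm(
  xyz=[
    [-0.06,-0.14,0],
    [0,0,0],
  ],
  twist=[
    [0,0,0],
    [0,0,0],
  ],
  fingers=[0.8,0.8],
)

```text
time_s: 12.42
tool_pos: [0.6346, 0.1752, 0.0716]
tcp_rot: [0.839, 0.544, -0.0, -0.0]
contact_force: [2.6, 4.3, -1.9]
finger_gap: 0.0101
gripper_force: 38.9
```

```bash
python3 dr.py
```

```text
depth in 37.6 z 0.0716 push 4.96 [ 2.57  4.28 -1.86] [ 0.87 -0.3  -0.05]
top handle x -130.0 114 -0.2
side handle x -133.2 126 -0.1
```

Call:
jog_arm(
  xyz=[
    [-0.06,-0.14,0],
    [0,0,0],
  ],
  twist=[
    [0,0,0],
    [0,0,0],
  ],
  fingers=[0.8,0.8],
)

```text
time_s: 12.78
tool_pos: [0.634, 0.1738, 0.0717]
tcp_rot: [0.839, 0.544, -0.0, -0.0]
contact_force: [0.7, 3.9, -0.5]
finger_gap: 0.0108
gripper_force: 38.9
```

```bash
python3 dr.py
```

```text
depth in 39.1 z 0.0717 push 3.82 [ 0.69  3.88 -0.47] [ 0.79 -0.24 -0.03]
top handle x -130.4 114 0.7
side handle x -133.7 129 -0.6
```

Call:
jog_arm(
  xyz=[
    [-0.06,-0.14,0],
    [0,0,0],
  ],
  twist=[
    [0,0,0],
    [0,0,0],
  ],
  fingers=[0.8,0.8],
)

```text
time_s: 13.12
tool_pos: [0.6334, 0.1723, 0.0717]
tcp_rot: [0.839, 0.544, -0.0, -0.0]
contact_force: [2.6, 3.4, -0.9]
finger_gap: 0.0108
gripper_force: 38.9
```

```bash
python3 dr.py
```

```text
depth in 40.7 z 0.0717 push 4.19 [ 2.59  3.43 -0.89] [ 0.79 -0.24 -0.09]
top handle x -130.8 113 0.1
side handle x -134.2 129 -0.3
```

Call:
jog_arm(
  xyz=[
    [-0.06,-0.14,0],
    [0,0,0],
  ],
  twist=[
    [0,0,0],
    [0,0,0],
  ],
  fingers=[0.8,0.8],
)

```text
time_s: 13.48
tool_pos: [0.6328, 0.171, 0.0717]
tcp_rot: [0.839, 0.544, -0.0, -0.0]
contact_force: [0.9, 3.9, -0.3]
finger_gap: 0.0105
gripper_force: 38.9
```

```bash
python3 dr.py
```

```text
depth in 42.1 z 0.0717 push 3.88 [ 0.86  3.86 -0.34] [ 0.9  -0.27 -0.08]
top handle x -155.3 131 1.5
side handle x -116.3 328 -0.8
```

Call:
jog_arm(
  xyz=[
    [0,0,0],
    [0,0,0],
  ],
  twist=[
    [0,0,0],
    [0,0,0],
  ],
  fingers=[0.8,0.8],
)

```text
time_s: 13.82
tool_pos: [0.6329, 0.1712, 0.0717]
tcp_rot: [0.839, 0.544, -0.0, -0.0]
contact_force: [0.9, 4.2, -1.6]
finger_gap: 0.0109
gripper_force: 38.9
```

```bash
sed -i "s/H=E\[.*H)\?//" dr.py; sed -i '/^    H=/d;/^    *$/d' dr.py; cat >> dr.py <<'E'
    H=E[(E[:,0]<-95)&(E[:,0]>-260)&(abs(E[:,1])<30)&(E[:,2]>112)&(E[:,2]<135)]
    print(cam,np.histogram(H[:,0],np.arange(-260,-90,10)))
    h=H[H[:,0]<H[:,0].min()+18]; print('handle',np.median(h,0).round(1),len(h))
E
cat dr.py | tail -6; python3 dr.py
```

```text
im,d=env.read_camera(cam); np.save(f'd_{cam}.npy',d); q=cloud(cam)
    E=np.c_[(q[...,:2].reshape(-1,2)*1000-c)@R,q[...,2].ravel()*1000]
    [:,1]).round(1))
    H=E[(E[:,0]<-95)&(E[:,0]>-260)&(abs(E[:,1])<30)&(E[:,2]>112)&(E[:,2]<135)]
    print(cam,np.histogram(H[:,0],np.arange(-260,-90,10)))
    h=H[H[:,0]<H[:,0].min()+18]; print('handle',np.median(h,0).round(1),len(h))  File "dr.py", line 7
    [:,1]).round(1))
         ^
SyntaxError: unmatched ')'
```

```bash
sed -i '7d' dr.py; python3 dr.py
```

```text
depth in 42.0 z 0.0717 push 4.24 [ 0.87  4.25 -1.57] [ 0.85 -0.29 -0.01]
top (array([ 0,  0,  0,  0,  0,  0,  0,  0,  0, 52, 62,  0,  0,  0, 21,  0]), array([-260, -250, -240, -230, -220, -210, -200, -190, -180, -170, -160,
       -150, -140, -130, -120, -110, -100]))
handle [-159.6   -0.   125.4] 114
side (array([  0,   0,   0,   0,   0,   0,   0,   0,   0, 106,  28,   0,   0,
         1, 188,   0]), array([-260, -250, -240, -230, -220, -210, -200, -190, -180, -170, -160,
       -150, -140, -130, -120, -110, -100]))
handle [-162.6   -0.7  124.7] 134
```

Call:
jog_arm(
  xyz=[
    [0.2,0.46,0],
    [0.3,0.68,0],
    [0.4,0.91,0],
    [0.4,0.92,0],
    [0.4,0.91,0],
    [0.4,0.91,0],
    [0.5,1.1,0],
    [0.5,1.1,0],
    [0.33,0.68,0],
    [0,0,1.5],
    [0,0,1.5],
    [0,0,1.5],
    [0,0,0],
    [0,0,0],
  ],
  twist=[
    [0,0,0],
    [0,0,0],
    [0,0,0],
    [0,0,0],
    [0,0,0],
    [0,0,0],
    [0,0,0],
    [0,0,0],
    [0,0,0],
    [0,0,0],
    [0,0,0],
    [0,0,0],
    [0,0,0],
    [0,0,0],
  ],
  fingers=[0.8,0.8,0.8,0.8,0.8,0.8,0.8,0.8,0.8,0.8,0.8,0.8,0.8,0.8],
)

```text
time_s: 15.68
tool_pos: [0.667, 0.2478, 0.1165]
tcp_rot: [0.839, 0.544, -0.0, -0.0]
contact_force: [0.3, -0.1, -1.6]
finger_gap: 0.0105
gripper_force: 39.0
```

```bash
python3 dow.py d; python3 dr.py | grep -E "handle|depth"
```

```text
tool [667.  247.8 116.5] x-yaw 65.93 gap 0.010506523194383773 F [ 0.33 -0.09 -1.63]
side tip 167 along -179.9..-25.4 lat fit [-0.0051 -0.9291] z fit [-0.1574 -3.0421]
side tail 13 along 25.5..55.1 lat fit [ 0.0698 -0.2581] z fit [-0.0207  9.3049]
side all 242 along -179.9..55.1 lat fit [0.0033 0.0514] z fit [-0.0885  5.4696]
top tip 149 along -163.3..-44.3 lat fit [ 0.0021 -0.2979] z fit [ 0.1645 20.4245]
top tail 0
top all 149 along -163.3..-44.3 lat fit [ 0.0021 -0.2979] z fit [ 0.1645 20.4245]
depth in -41.8 z 0.116 push -0.41 [-0.66 -0.16  0.39] [ 0.01  0.03 -0.01]
handle [-159.7   -0.6  125.5] 114
handle [-162.7   -0.5  124.6] 135
```

Call:
jog_arm(
  xyz=[
    [-2.0,1.077,0],
    [-2.0,1.077,0],
    [-2.0,1.077,0],
    [-2.0,1.077,0],
    [-2.0,1.077,0],
    [-2.0,1.077,0],
    [-2.0,1.077,0],
    [-2.0,1.077,0],
    [-2.0,1.077,0],
    [-2.0,1.077,0],
    [0,0,0],
    [0,0,0],
    [0,0,0],
  ],
  twist=[
    [0,0,0.056],
    [0,0,0.056],
    [0,0,0.056],
    [0,0,0.056],
    [0,0,0.056],
    [0,0,0.056],
    [0,0,0.056],
    [0,0,0.056],
    [0,0,0.056],
    [0,0,0.056],
    [0,0,0],
    [0,0,0],
    [0,0,0],
  ],
  fingers=[0.8,0.8,0.8,0.8,0.8,0.8,0.8,0.8,0.8,0.8,0.8,0.8,0.8],
)

```text
time_s: 17.5
tool_pos: [0.4677, 0.3551, 0.1166]
tcp_rot: [0.656, 0.755, -0.0, 0.0]
contact_force: [-0.6, 0.9, 0.7]
finger_gap: 0.0104
gripper_force: 39.0
```

```bash
python3 dow.py e; python3 - <<'E'
from h import *
a=[cv2.resize(cv2.imread(f'pics/{c}_e.png')[s],(400,400)) for c,s in(('side',np.s_[130:280,220:370]),('top',np.s_[200:350,160:310]))]
cv2.imwrite('pics/crop4.png',np.hstack(a))
E
```

```text
tool [467.7 355.1 116.6] x-yaw 97.97 gap 0.010380330359055783 F [-0.59  0.92  0.74]
side tip 115 along -121.1..-25.1 lat fit [0.0022 1.8453] z fit [0.0202 8.631 ]
side tail 3
side all 154 along -121.1..75.8 lat fit [-0.009   0.7386] z fit [0.0165 8.4441]
top tip 183 along -118.8..-26.5 lat fit [-0.0066 -0.3468] z fit [2.0000e-03 8.4792e+00]
top tail 0
top all 184 along -118.8..-25.0 lat fit [-0.0077 -0.4512] z fit [2.1000e-03 8.4874e+00]
```

View pics/crop4.png

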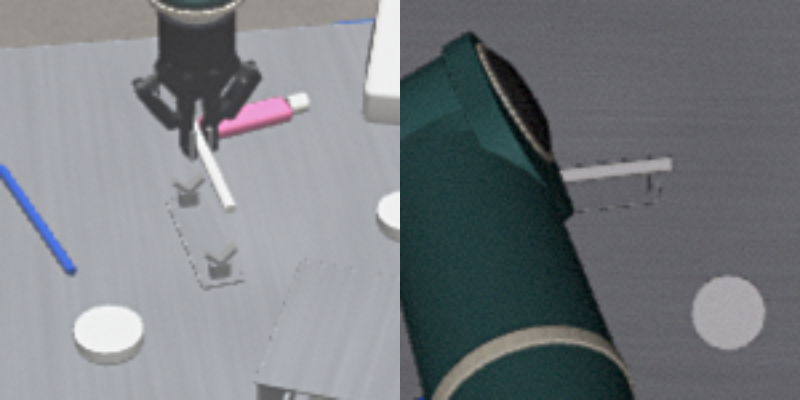

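```bash
python3 - <<'E'
from m import *
a=np.radians(98.0); R=np.array([[np.cos(a),-np.sin(a)],[np.sin(a),np.cos(a)]]);c=np.array([469.2,332.8])
for cam in('side','top'):
    q=cloud(cam); E=np.c_[(q[...,:2].reshape(-1,2)*1000-c)@R,q[...,2].ravel()*1000]
    P=E[(abs(E[:,0])<90)&(abs(E[:,1])<30)&(E[:,2]>31)&(E[:,2]<46)]
    for s in(-1,1):
        Q=P[P[:,0]*s>0]; 
        if len(Q)>5: print(cam,s,len(Q),np.percentile(Q,[3,50,97],0).round(1).tolist(), ((Q.min(0)+Q.max(0))/2).round(1))
    for o in env.place_of(cam,'rest_mid')[:1]: print(o, ((ray(cam,*o['pixel'],.035)[:2]*1000-c)@R).round(1))
E
```

```text
side -1 39 [[-65.9, -16.7, 31.2], [-57.5, -7.9, 36.8], [-51.8, 17.5, 42.9]] [-59.2  -0.   37.8]
side 1 32 [[59.2, -17.5, 31.6], [63.5, -4.4, 35.3], [74.8, 15.9, 43.7]] [64.2 -0.8 37.5]
{'pixel': [211.8, 296.1], 'confidence': 0.81} [-1.1 -0.1]
top -1 32 [[-63.3, -18.7, 31.7], [-58.3, 8.8, 37.4], [-52.9, 16.5, 41.7]] [-58.1  -1.5  36.5]
{'pixel': [268.8, 223.7], 'confidence': 0.75} [ 5.5 -2.2]
```

Call:
jog_arm(
  xyz=[
    [-0.05,0.03,-2],
    [0,0,-2],
    [0,0,-2],
    [0,0,-1.2],
    [0,0,-0.6],
    [0,0,-0.4],
    [0,0,-0.25],
    [0,0,0],
    [0,0,0],
  ],
  twist=[
    [0,0,0],
    [0,0,0],
    [0,0,0],
    [0,0,0],
    [0,0,0],
    [0,0,0],
    [0,0,0],
    [0,0,0],
    [0,0,0],
  ],
  fingers=[0.8,0.8,0.8,0.8,0.8,0.8,0.8,0.8,0.8],
)

```text
time_s: 18.82
tool_pos: [0.4668, 0.356, 0.0325]
tcp_rot: [0.656, 0.755, 0.0, 0.0]
contact_force: [-0.6, 0.0, -0.9]
finger_gap: 0.0106
gripper_force: 39.0
```

Call:
jog_arm(
  xyz=[
    [0,-0.05,-0.1],
    [0,0,0],
    [0,0,0],
  ],
  twist=[
    [0,0,0],
    [0,0,0],
    [0,0,0],
  ],
  fingers=[0.8,0.8,0.8],
)

```text
time_s: 19.2
tool_pos: [0.4668, 0.3555, 0.0313]
tcp_rot: [0.656, 0.755, 0.0, 0.0]
contact_force: [-0.1, 0.6, 0.9]
finger_gap: 0.0109
gripper_force: 39.2
```

Call:
jog_arm(
  xyz=[
    [0,0,-0.03],
    [0,0,0],
    [0,0,0],
    [0,0,0],
    [0,0,0],
    [0,0,0],
    [0,0,1],
    [0,0,2],
    [0,0,3],
    [0,0,3],
    [0,0,3],
    [0,0,0],
    [0,0,0],
  ],
  twist=[
    [0,0,0],
    [0,0,0],
    [0,0,0],
    [0,0,0],
    [0,0,0],
    [0,0,0],
    [0,0,0],
    [0,0,0],
    [0,0,0],
    [0,0,0],
    [0,0,0],
    [0,0,0],
    [0,0,0],
  ],
  fingers=[1.2,1.5,2,2.5,3.5,4,4,4,4,4,4,4,4],
)

```text
time_s: 20.82
tool_pos: [0.4666, 0.3553, 0.1513]
tcp_rot: [0.656, 0.755, 0.0, -0.0]
contact_force: [0.6, 1.2, 0.6]
finger_gap: 0.0398
gripper_force: 0.0
```

```bash
python3 - <<'E'
from h import *
for c in('side','top'):
    im,d=env.read_camera(c); np.save(f'd_{c}.npy',d); cv2.imwrite(f'pics/{c}_f.png',im)
E
python3 rest.py; python3 dr.py|grep handle
```

```text
side posts 66
-1 [[-65.0, -16.5, 24.2], [-60.0, -8.5, 36.6], [-50.8, 16.9, 42.4]]
1 [[58.7, -17.4, 32.2], [64.7, -9.0, 37.2], [70.8, 16.1, 43.1]]
base 250 [[-106.0, -33.1, 2.6], [-3.8, 12.2, 4.3], [99.4, 30.6, 8.5]]
dowel [[-98.0, -6.3, 33.5], [-3.4, 0.9, 38.7], [101.9, 6.4, 44.3]]
top posts 45
-1 [[-63.2, -18.2, 29.5], [-58.3, -9.5, 38.1], [-53.1, 15.7, 42.6]]
handle [-1.597e+02 -1.000e-01  1.252e+02] 111
handle [-162.5   -0.9  124.9] 135Traceback (most recent call last):
  File "rest.py", line 9, in <module>
    Q=P[P[:,0]*s>0]; print(s,np.percentile(Q,[5,50,95],0).round(1).tolist())
                             ~~~~~~~~~~~~~^^^^^^^^^^^^^^^
    return _quantile_unchecked(
        a, q, axis, out, overwrite_input, method, keepdims, weights)
    return _ureduce(a,
                    func=_quantile_ureduce_func,
    ...<5 lines>...
                    overwrite_input=overwrite_input,
                    method=method)
    r = func(a, **kwargs)
    result = _quantile(arr,
                       quantiles=q,
    ...<2 lines>...
                       out=out,
                       weights=wgt)
    slices_having_nans = np.isnan(arr[-1, ...])
                                  ~~~^^^^^^^^^
IndexError: index -1 is out of bounds for axis 0 with size 0
```

Call:
jog_arm(
  xyz=[
    [0,0,3.5],
    [0,0,3.5],
    [0,0,3.5],
    [0.23,-3.46,0],
    [0.23,-3.46,0],
    [0.23,-3.46,0],
    [0.23,-3.46,0],
    [0.23,-3.46,0],
    [0.23,-3.46,0],
    [0.23,-3.46,0],
    [0.23,-3.46,0],
    [0.23,-3.46,0],
    [0.23,-3.46,0],
    [0.23,-3.46,0],
    [0.23,-3.46,0],
    [0.23,-3.46,0],
    [0.23,-3.46,0],
    [0,0,0],
    [0,0,0],
  ],
  twist=[
    [0,0,0],
    [0,0,0],
    [0,0,0],
    [0,0,0.0722],
    [0,0,0.0722],
    [0,0,0.0722],
    [0,0,0.0722],
    [0,0,0.0722],
    [0,0,0.0722],
    [0,0,0.0722],
    [0,0,0.0722],
    [0,0,0.0722],
    [0,0,0.0722],
    [0,0,0.0722],
    [0,0,0.0722],
    [0,0,0.0722],
    [0,0,0.0722],
    [0,0,0],
    [0,0,0],
  ],
  fingers=[4,4,4,4,4,4,4,4,4,4,4,4,4,4,4,4,4,4,4],
)

```text
time_s: 23.4
tool_pos: [0.4988, -0.1285, 0.2555]
tcp_rot: [0.209, 0.978, -0.0, -0.0]
contact_force: [-0.0, -0.1, 1.3]
finger_gap: 0.0401
gripper_force: 0.0
```

```bash
python3 - <<'E'
from h import *
o=env.observe(); print(o['tool_pos'],2*np.degrees(np.arctan2(o['tcp_rot'][1],o['tcp_rot'][0])),o['joint_pos'].round(2))
for c in('side','top'):
    im,d=env.read_camera(c); np.save(f'd_{c}.npy',d); cv2.imwrite(f'pics/{c}_g.png',im)
E
(python3 rest.py) 2>/dev/null; python3 dr.py|grep handle
```

```text
[ 0.49880116 -0.12853235  0.25550534] 155.90666356358852 [-0.2   0.22  0.46  1.89 -0.11  1.06  1.45]
side posts 63
-1 [[-64.8, -16.9, 30.7], [-59.2, -8.7, 37.1], [-52.7, 17.7, 41.7]]
1 [[60.3, -17.1, 30.4], [64.5, 9.3, 36.6], [72.0, 15.6, 41.8]]
base 257 [[-99.9, -33.1, 2.6], [-4.0, 12.8, 4.5], [80.3, 31.7, 8.6]]
dowel [[-99.2, -7.7, 33.3], [-6.8, 0.9, 38.9], [100.1, 6.2, 44.5]]
top posts 92
-1 [[-63.4, -18.5, 34.0], [-58.6, -9.1, 37.2], [-53.1, 15.8, 42.1]]
1 [[60.1, -18.5, 32.6], [65.7, -8.9, 37.9], [71.7, 15.6, 41.8]]
base 547 [[-102.6, -33.3, 2.6], [0.8, 9.5, 4.6], [102.2, 33.4, 8.4]]
dowel [[-93.4, -8.5, 33.3], [3.7, -1.0, 38.9], [99.7, 8.3, 46.1]]
handle [-159.4   10.   125.5] 77
handle [-162.5   -0.2  124.5] 134
```

View pics/side_g.png

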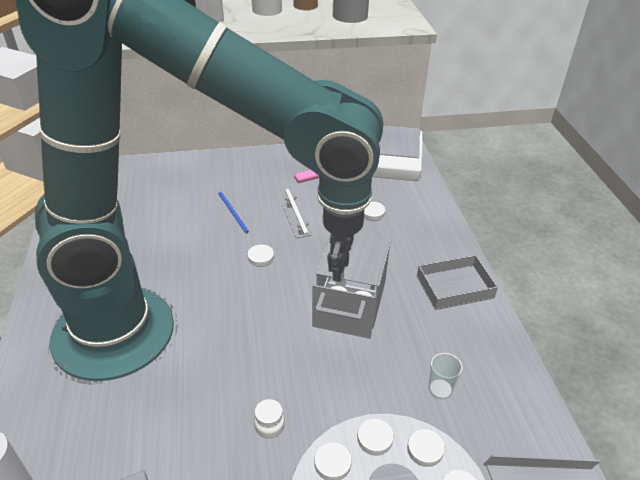

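Call:
jog_arm(
  xyz=[
    [0,0,-3],
    [0,0,-3],
    [0,0,-2],
    [0,0,-1.5],
    [0,0,-1.5],
    [0,0,-1.5],
    [0,0,-1.3],
    [0,0,0],
    [0,0,0],
  ],
  twist=[
    [0,0,0],
    [0,0,0],
    [0,0,0],
    [0,0,0],
    [0,0,0],
    [0,0,0],
    [0,0,0],
    [0,0,0],
    [0,0,0],
  ],
  fingers=[3.4,3.4,3.4,3.4,3.4,3.4,3.4,3.4,3.4],
)

```text
time_s: 24.72
tool_pos: [0.4991, -0.1292, 0.1182]
tcp_rot: [0.209, 0.978, -0.0, 0.0]
contact_force: [0.4, 0.5, 0.1]
finger_gap: 0.0337
gripper_force: 0.0
```

Call:
jog_arm(
  xyz=[
    [0,0,0],
    [0,0,0],
    [0,0,0],
    [0,0,0],
    [0,0,0],
    [0,0,0],
  ],
  twist=[
    [0,0,0],
    [0,0,0],
    [0,0,0],
    [0,0,0],
    [0,0,0],
    [0,0,0],
  ],
  fingers=[2.4,1.6,0.6,0.6,0.6,0.6],
  force=25,
)

```text
time_s: 25.48
tool_pos: [0.4991, -0.129, 0.1181]
tcp_rot: [0.208, 0.978, 0.0, 0.0]
contact_force: [-1.5, 1.0, 5.9]
finger_gap: 0.0089
gripper_force: 24.5
```

Call:
jog_arm(
  xyz=[
    [-0.163,-0.365,0],
    [-0.326,-0.73,0],
    [-0.326,-0.73,0],
    [-0.326,-0.73,0],
    [-0.326,-0.73,0],
    [-0.326,-0.73,0],
    [-0.326,-0.73,0],
    [-0.326,-0.73,0],
    [-0.163,-0.365,0],
    [0,0,0],
  ],
  twist=[
    [0,0,0],
    [0,0,0],
    [0,0,0],
    [0,0,0],
    [0,0,0],
    [0,0,0],
    [0,0,0],
    [0,0,0],
    [0,0,0],
    [0,0,0],
  ],
  fingers=[0.6,0.6,0.6,0.6,0.6,0.6,0.6,0.6,0.6,0.6],
)

```text
time_s: 26.72
tool_pos: [0.4729, -0.188, 0.1181]
tcp_rot: [0.209, 0.978, -0.0, 0.0]
contact_force: [-0.1, -0.9, 6.1]
finger_gap: 0.0095
gripper_force: 24.6
```

Call:
jog_arm(
  xyz=[
    [-0.08,-0.18,0],
    [0,0,0],
  ],
  twist=[
    [0,0,0],
    [0,0,0],
  ],
  fingers=[0.6,0.6],
)

```text
time_s: 26.98
tool_pos: [0.4722, -0.1895, 0.1181]
tcp_rot: [0.209, 0.978, -0.0, 0.0]
contact_force: [0.4, 0.3, 6.5]
finger_gap: 0.0087
gripper_force: 24.6
```

```bash
python3 dr.py|grep -E 'handle|push'
```

```text
depth in 436.8 z 0.1181 push 0.45 [0.36 0.33 6.51] [-0.11  0.07  0.06]
handle [-210.5    3.8  119.7] 2
handle [-238.    -7.2  123.5] 91
```

Not at the stop yet; go on in 1.5 mm steps until the force rises.

Call:
jog_arm(
  xyz=[
    [-0.06,-0.14,0],
    [0,0,0],
  ],
  twist=[
    [0,0,0],
    [0,0,0],
  ],
  fingers=[0.6,0.6],
)

```text
time_s: 27.32
tool_pos: [0.4721, -0.1898, 0.1181]
tcp_rot: [0.208, 0.978, 0.0, 0.0]
contact_force: [2.6, 6.5, 6.4]
finger_gap: 0.0088
gripper_force: 24.8
```

Call:
jog_arm(
  xyz=[
    [-0.06,-0.14,0],
    [0,0,0],
  ],
  twist=[
    [0,0,0],
    [0,0,0],
  ],
  fingers=[0.6,0.6],
)

```text
time_s: 27.58
tool_pos: [0.472, -0.1899, 0.1181]
tcp_rot: [0.207, 0.978, 0.001, 0.0]
contact_force: [6.2, 14.1, 5.9]
finger_gap: 0.009
gripper_force: 25.0
```

Call:
jog_arm(
  xyz=[
    [0,0,0],
    [0,0,0],
    [0,0,0],
    [0.08,0.18,0],
    [0,0,0],
    [0,0,2],
    [0,0,3],
    [0,0,4],
    [0,0,4],
    [0,0,2],
    [0,0,0],
    [0,0,0],
  ],
  twist=[
    [0,0,0],
    [0,0,0],
    [0,0,0],
    [0,0,0],
    [0,0,0],
    [0,0,0],
    [0,0,0],
    [0,0,0],
    [0,0,0],
    [0,0,0],
    [0,0,0],
    [0,0,0],
  ],
  fingers=[2,3.2,3.2,3.2,3.2,3.2,3.2,3.2,3.2,3.2,3.2,3.2],
)

```text
time_s: 29.08
tool_pos: [0.4713, -0.1901, 0.2671]
tcp_rot: [0.208, 0.978, -0.0, -0.0]
contact_force: [0.6, -0.9, -0.8]
finger_gap: 0.0316
gripper_force: 0.0
```

```bash
python3 dr.py|grep -E 'handle|push'; python3 rest.py | grep dowel; python3 - <<'E'
from h import *
cv2.imwrite('pics/side_h.png',env.read_camera('side')[0])
E
```

```text
depth in 437.7 z 0.2671 push -0.58 [ 0.55 -0.89 -0.78] [-0.01  0.07 -0.  ]
handle [-227.1    7.6  125.2] 90
handle [-231.    -0.7  125.4] 141
dowel [[-97.2, -6.8, 33.3], [-9.2, 0.7, 38.5], [98.5, 6.0, 45.8]]
dowel [[-94.5, -7.7, 33.1], [3.0, -0.8, 39.0], [101.0, 8.3, 45.8]]
```

View pics/side_h.png

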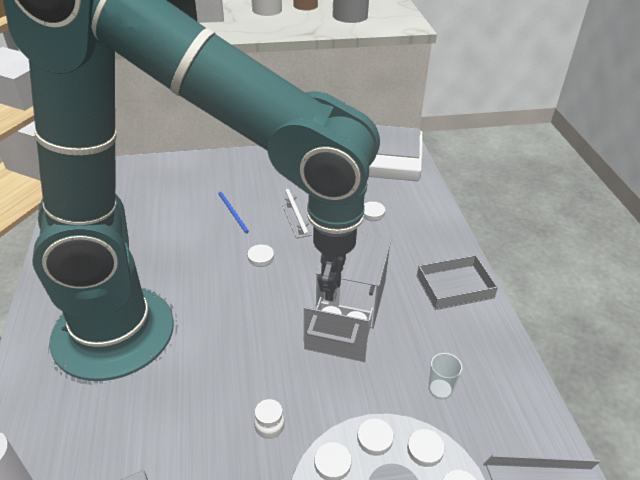

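Both cameras put the handle about 99 mm out from shut. The dowel lies in its rest, and the gripper is clear of everything.

```bash
python3 -c "
from station import env
print(env.close_job())"
```

```text
the job is handed in; nothing more can be done
None
```

The job is handed in: the catch let go with measured push readings no higher than about 5 N, the dowel is back in its rest, and the drawer is open to its stop (about 99 mm by camera), finished at about 29 s; no verdict was returned.

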